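Turn a sole wear specimen over with the lifter and load it

TASK

The specimen holder is lying on the tester's bed with its rubber sample face down. Without touching it with the fingers, take the flat lifter, slide the blade under one edge of the holder's plate and tip it right over so it lies flat on the bed with the rubber up, then lay the lifter flat on the bench clear of the bed. Finally take the middle-sized weight from the weight box and stand it gently in the middle of the rubber sample, leaving the other weights, the jar, the wheel and the brush where they are.

Things in the scene. Friction and masses are not known exactly. Their poses are not given: they have to be found in the camera images.
- bed: Fixed bed of the wear tester on the bench: plain metal slab 160 (its x) by 300 (its y) by 20 mm high. Origin at the centre of its underside, z up; flat top at z = 20 mm. Two fixed steel guide columns, 20 mm in diameter, rise 45 mm above its top at bed x = +66 mm, y = -60 and +60 mm.
- holder: Loose holder, 60 to 130 g: steel plate 60 (x) by 70 (y) by 4 mm, a black rubber sample 50 (x) by 44 (y) by 8 mm centred on one face, down at the start: the plate's underside is then 8 mm above the bed and overhangs the rubber 13 mm at the y = +-35 mm edges (5 mm at the x edges). Origin: centre of the rubber's outer face; z runs from it to the plate (up at start, down when turned over).
- lifter: Loose lifter, 130 g, flat on the bench: black handle block 80 (x) by 16 (y) by 30 mm high; steel blade 40 mm wide, 2 mm thick, level with the handle's underside, runs along +x to 140 mm from the origin, its last 100 mm clear of the handle. Origin: centre of the handle's underside; x to the tip, z up. Grip the handle across its 16 mm.
- lifter_tip (a point): Middle of the blade's front edge on the lifter's underside, 140 mm along x from the lifter's origin.
- weight_box: Fixed open wooden box 160 mm (its x) by 56 mm (its y) by 22 mm high, walls and floor 4 mm, with three equal compartments in a row along x centred at x = -52, 0 and +52 mm. Each holds one upright weight; which holds which varies. Origin at the centre of its underside.
- weight_small: Small steel load weight, 70 g: cylinder 24 mm in diameter, 20 mm high, with a knob 16 mm in diameter and 18 mm high on top. Origin at the centre of its foot, z up along its axis. Leave it in its compartment.
- weight_middle: Middle-sized steel load weight, 180 g, the one to use: cylinder 32 mm in diameter, 28 mm high, with a knob 16 mm in diameter and 18 mm high on top (46 mm overall). Origin at the centre of its foot, z up along its axis. Grip it by the knob.
- weight_large: Large steel load weight, 350 g: cylinder 40 mm in diameter, 36 mm high, with a knob 16 mm in diameter and 18 mm high on top. Origin at the centre of its foot. Leave it in its compartment.
- jar: Bystander: amber glass jar with a white lid, 56 mm in diameter, 85 mm high, standing just off one of the two ends (+y or -y) of the bed, where it blocks the lifter. Origin at the centre of its foot.
- wheel: Bystander: grey abrasive wheel, 50 mm in diameter, 10 mm thick, lying flat on the bench off the other end of the bed. The lifter and hand can pass over it. Origin at the centre of its underside.
- brush: Bystander: hand brush 160 mm long lying on the bench beyond the bed, along its own x; origin under its middle.
Things that resemble listed ones, but are neither listed nor needed, are in the scene too. Leave any purple look-alike of the lifter alone. What is shaped like the holder but pink is not meant.

How it is judged (in metres and radians):
On the way, in this order (a step that is already met when the one before it is completed fails the run):
1. the lifter tilts the holder up by more than 0.5 rad (angle between holder's own z axis and vertical above 0.5 rad and contact force between lifter and holder above 0.03 N), for 0.1 s.
2. the holder lies turned over on the bed, rubber up (angle between holder's own z axis and vertical above 3 rad and x of holder in the frame of bed between -0.08 and 0.08 m and y of holder in the frame of bed between -0.15 and 0.15 m and z of holder in the frame of bed between 0.028 and 0.036 m and linear speed of holder below 0.02 m/s), for 0.2 s.
3. the lifter lies flat on the bench, off the bed, before the weight is put on (height (world z) of lifter below 0.006 m and angle between lifter's own z axis and vertical below 0.06 rad and distance between weight_middle and holder above 0.03 m), for 0.2 s.
At the end, for the whole second after the job is handed in: The holder lies flat on the bed (within 0.14 rad), rubber up, its centre over the bed; the middle weight stands upright (within 0.1 rad) on the rubber, its foot's centre within 10 mm of the sample's centre; the lifter lies flat on the bench (within 0.06 rad, not on the bed); all at rest (all of step 2 and angle between weight_middle's own z axis and vertical below 0.1 rad and distance between weight_middle and holder below 0.01 m and contact force between weight_middle and holder above 0.5 N and linear speed of each of weight_middle, lifter below 0.02 m/s and height (world z) of lifter below 0.006 m and angle between lifter's own z axis and vertical below 0.06 rad); the robot touches nothing.
It fails at once if the fingers or arm touch the specimen holder (contact force between any of the fingers, the arm and holder above 0.3 N).
It fails at once if the weight is banged down on the holder (over 40 N) (contact force between weight_middle and holder above 40 N).
It fails at once if the jar or the wheel is moved more than 15 mm, or the brush more than 20 mm (distance of any of jar, wheel from where it was at the start of the episode above 0.015 m or distance of brush from where it was at the start of the episode above 0.02 m).
It fails at once if the small or large weight is moved more than 20 mm (distance of any of weight_small, weight_large from where it was at the start of the episode above 0.02 m).
It also fails if it takes over 66 s, if anything falls off the work surface, if the arm or the gripper's body presses on something with over 40 N, if the wrist force passes 120 N, or if a joint passes its speed limit or range.

ROBOT

A 7-joint arm with a two-finger parallel gripper is mounted at the origin on the work surface. World frame = base frame: x ahead of the robot, y to its left, z up, the work surface at z = 0. Lengths are in mm, angles in rad, forces in N, time in s.
With the tool pointing down it reaches from about 425 to 975 mm from the base axis. Payload 16.7 kg.
Tool frame: the origin (TCP) lies at the very end of the fingers, on their centre line; the grasp point (between the pads) lies behind it (hold_point_z is the z of the grasp point in the tool frame, in mm); z points along the fingers, y is the line along which they close (so a half turn about z gives the same grasp; the last joint's range is limited). The gripper opens to 85 mm and grips with 20 to 120 N. Pads are 22 mm wide; open, the fingers measure 114 mm over their backs; the gripper's body (76 mm by 85 mm) begins 54 mm behind the grasp point. The pads swing forward as they close: fully open they stand 13 mm farther back than shut.
Start: joints at [-0.149, 0.426, 0.074, 1.606, -0.034, 1.111, -0.067], TCP at [674.964, -0.019, 231.302] pointing down, gripper open.
Joint ranges: [-2.85, 2.85], [-0.5, 2.14], [-1.23, 1.37], [0.21, 2.46], [-1.02, 4.16], [0.16, 2.05], [-2.73, 2.73]. Speed limits (rad/s): [1.89, 1.89, 2.39, 2.39, 3.01, 3.01, 3.01].

INTERFACE

Orientations are given as a unit quaternion [x, y, z, w].
In Python, from plant import get_obs, grab_frame, camera_model, sign_off, hold_point_z gives the robot as it stands.
- The arm moves only by the tool jog_arm, never from a script. Its argument "motion" is a list that holds one entry, the list of rows, each a list of 5 numbers: the shift along the tool's x, y, z in mm, then the turn about the tool's z in rad, then the opening, from 0 (shut) to 1 (fully open). A call has 1 to 8 rows; each row is the pose to reach, as a shift and turn from the pose commanded when the call began, along the tool's axes at that moment; what a row does not reach only later rows make up. A row lasts 1/10 s, in which the tool goes at most 50 mm and 8.59 degrees, less where a joint would pass 70% of its speed; a pose out of reach is approached as far as the arm can. A call with a gripper value outside its range is refused whole. The fingers move at their own pace and stop on an object; "force" is the grip in N (left out, the last holds). Time passes only in rows, so rows that repeat a pose let the fingers close. It gives the time, the measured TCP pose, the force, the opening and the grip force at its end, in the units of the state.
- get_obs(): the state, without advancing time (a new reading comes with each control period).
- grab_frame(name): name is "scene" or "side" or "wrist"; returns the picture (420x560x3 uint8, red, green, blue); there is no depth.
- camera_model(name): a dict with "fx", "fy", "cx", "cy" (pixels), "T" (4x4, takes a point from camera to world coordinates). Camera axes: x right, y down, z forward; pixel columns grow to the right and rows downward; lengths in mm; the calibration is good to about 2 mm. A picture is of the moment at which its call begins: read the wrist's pose just before it. camera_model takes no time and is no camera call; for the wrist camera it gives the pose at the moment of the call.
- sign_off(): hands the job in; it is judged then, once.
The state is a dict: "clock": time; "joint_positions": joint angles; "qvel": joint speeds; "joint_torque": joint torques, N m; "eef_pos": TCP position; "tcp_rot": TCP orientation; "ft_force": force on the tool from outside, world axes, zero at the start; "wrist_torque": the same for the moment, N m; "width": finger opening in mm; "finger_force": force on a finger pad.
Only numpy, scipy, OpenCV 4.12 (cv2) and the standard library are available. Lean on these libraries where they do the work, as an engineer would, in place of code of your own. Each camera call takes 0.05 s, during which the arm holds its last target. There are 200 camera calls.

## Working session

There is one attempt and no reset: what is moved stays moved. The work goes in short steps, Python scripts to look and compute and a tool call to move; the robot and the scene stay as the last step left them, time stands still between calls to the robot, and variables do not carry over. Pictures are saved under pics/ and viewed, at most 10 in all, crops included, and the job is handed in when it is done.

Besides the shell and the picture viewer there is one more tool, called after "Emit:" by a JSON object that holds its "op" and its "data". jog_arm: Moves the arm, as the interface text tells. Its arguments: {"type":"object","properties":{"motion":{"type":"array"},"force":{"type":"number"}},"required":["motion"]}

```bash
mkdir -p pics; cat > h.py <<'E'
import numpy as np,cv2
from plant import *
from scipy.spatial.transform import Rotation as R
def snap(n,f):
    m=camera_model(n); im=grab_frame(n); cv2.imwrite(f'pics/{f}.png',im[:,:,::-1]); np.savez(f'pics/{f}.npz',im=im,**{k:np.array(m[k]) for k in('fx','fy','cx','cy','T')}); return im
def load(f): return np.load(f'pics/{f}.npz')
def ray(m,uv):
    uv=np.atleast_2d(uv).astype(float); d=np.c_[(uv[:,0]-m['cx'])/m['fx'],(uv[:,1]-m['cy'])/m['fy'],np.ones(len(uv))]
    T=np.array(m['T']); return T[:3,3],d@T[:3,:3].T
def onz(m,uv,z):
    o,d=ray(m,uv); return o+d*((z-o[2])/d[:,2])[:,None]
def tri(m1,p1,m2,p2):
    o1,d1=ray(m1,p1);o2,d2=ray(m2,p2);d1=d1[0];d2=d2[0]
    s=np.linalg.lstsq(np.c_[d1,-d2],o2-o1,rcond=None)[0]; a=o1+s[0]*d1;b=o2+s[1]*d2
    return (a+b)/2,np.linalg.norm(a-b)
E
python3 - <<'E'
from h import *
for n in('scene','side','wrist'): snap(n,n+'0'); m=camera_model(n); print(n,m['fx'],np.round(m['T'],2).tolist())
a=[cv2.imread(f'pics/{n}0.png') for n in('scene','side')]
print(hold_point_z if not callable(hold_point_z) else hold_point_z(), get_obs())
E
```

```text
scene 511.6010805682143 [[-0.62, 0.59, -0.51, 1362.72], [0.79, 0.47, -0.4, 707.73], [0.01, -0.65, -0.76, 1246.55], [0.0, 0.0, 0.0, 1.0]]
side 477.30199967643495 [[1.0, -0.06, 0.05, 516.27], [-0.07, -0.77, 0.64, -665.26], [-0.0, -0.64, -0.77, 956.05], [0.0, 0.0, 0.0, 1.0]]
wrist 306.69874139362463 [[1.0, 0.0, -0.0, 675.68], [0.0, -0.96, -0.26, 66.89], [-0.0, 0.26, -0.96, 373.76], [0.0, 0.0, 0.0, 1.0]]
-18.700000000000003 {'clock': 0.15, 'joint_positions': array([-0.14950384,  0.42657451,  0.07387334,  1.60641662, -0.03405477,
        1.11082062, -0.06709892]), 'qvel': array([ 9.74969686e-06, -1.37636323e-03,  6.57574277e-04, -1.92061939e-03,
        1.30547405e-03, -9.93583692e-04, -4.04416241e-04]), 'joint_torque': array([ 3.53649346e-03, -9.50319314e+01,  3.76378521e+00, -4.63760948e+01,
        1.94719800e-02,  7.75260734e-03, -7.80283835e-05]), 'eef_pos': array([ 6.74700784e+02, -4.23317339e-02,  2.30800375e+02]), 'tcp_rot': array([ 7.07114217e-01,  7.07099182e-01, -3.75328877e-04, -2.99605658e-04]), 'ft_force': array([-0.50528423, -0.3897548 ,  0.20157163]), 'wrist_torque': array([ 0.0136867 , -0.05274468,  0.00532612]), 'finger_force': 0.0, 'width': 85.59175618294158}
```

View pics/scene0.png

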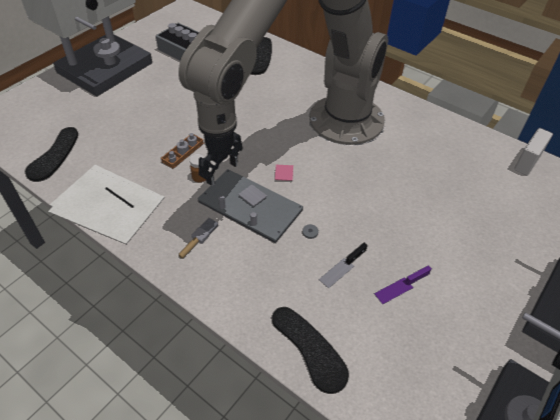

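View pics/side0.png

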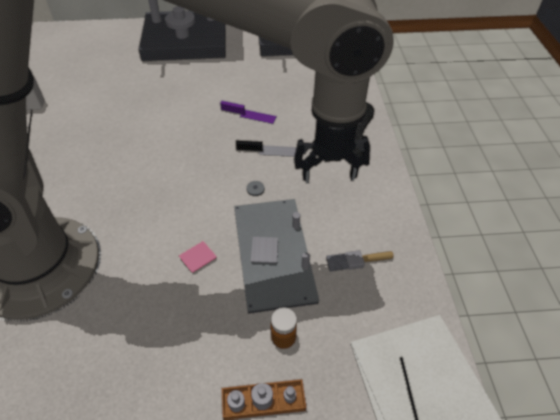

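The side view has the bed at (236..316, 200..308), the holder at (265,250), the jar at the −y end (284,328) and the wheel at the +y end (256,188). The black lifter runs from handle (250,146) to tip (297,152), with the purple look-alike beyond it. The weight box is at (264,400). Next: rough coordinates from these pixels, and the wrist picture.

```bash
python3 - <<'E'
from h import *
m=load('side0')
for n,p,z in [('bedc',(236,207),20),('bedc',(294,200),20),('bedc',(316,300),20),('bedc',(246,308),20),('holder',(265,250),32),('lift handle',(250,146),30),('tip',(297,152),2),('box',(264,397),22),('jar',(284,318),85),('wheel',(256,188),10)]:
    print(n,np.round(onz(m,p,z)[0]))
E
```

```text
bedc [472. 127.  20.]
bedc [623. 140.  20.]
bedc [ 643. -154.   20.]
bedc [ 488. -162.   20.]
holder [538. -21.  32.]
lift handle [517. 342.  30.]
tip [651. 337.   2.]
box [ 516. -355.   22.]
jar [ 565. -225.   85.]
wheel [526. 198.  10.]
```

View pics/wrist0.png

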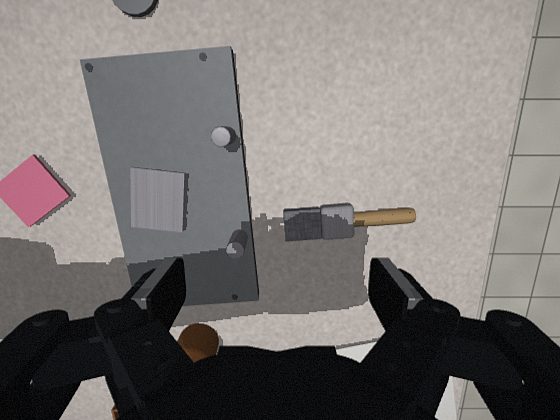

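The wrist view shows the holder plate at (131..187, 167..231), the columns at (222,136) and (236,243), the jar at (198,342), the wheel at (134,3), and the pink decoy at (35,190). Now moving above the lifter with a −90° turn.

Emit:
{"op": "jog_arm", "data": {"motion": [[[340,-160,0,-1.5,1],[340,-160,0,-1.5,1],[340,-160,0,-1.5,1],[340,-160,0,-1.5,1],[340,-160,0,-1.5,1],[340,-160,0,-1.5,1],[340,-160,0,-1.5,1],[340,-160,0,-1.5,1]]]}}

```text
clock: 0.95
eef_pos: [512.1, 344.3, 231.4]
tcp_rot: [0.179, 0.984, 0.001, -0.0]
ft_force: [1.2, -0.0, -0.2]
width: 85.0
finger_force: 0.0
```

Emit:
{"op": "jog_arm", "data": {"motion": [[[0,0,0,-0.3,1],[0,0,0,-0.3,1],[0,0,0,-0.3,1],[0,0,0,-0.3,1]]]}}

```text
clock: 1.35
eef_pos: [515.1, 339.6, 231.1]
tcp_rot: [0.038, 0.999, -0.0, -0.0]
ft_force: [0.4, 0.2, 0.1]
width: 85.4
finger_force: 0.0
```

```bash
python3 - <<'E'
from h import *
snap('wrist','w1'); snap('side','side1'); snap('scene','scene1')
o=get_obs(); print(o['eef_pos'],R.from_quat(o['tcp_rot']).as_matrix().round(3).tolist(),o['joint_positions'].round(2))
# holder in wrist0
m=load('wrist0'); im=m['im']; g=cv2.cvtColor(im,cv2.COLOR_RGB2GRAY)
k=np.zeros_like(g); k[155:240,112:205]=(g[155:240,112:205]>125)
c=max(cv2.findContours(k,0,2)[0],key=cv2.contourArea); r=cv2.minAreaRect(c); b=cv2.boxPoints(r); print(r); print(onz(m,b,32).round(1).tolist())
E
```

```text
[515.08364357 339.78967467 231.28807542] [[-0.997, 0.074, -0.0], [0.074, 0.997, -0.0], [0.0, -0.0, -1.0]] [-0.42  0.35 -0.34  1.72  0.13  1.09  0.7 ]
((155.87014770507812, 199.8956756591797), (53.83677291870117, 62.498626708984375), 1.9091522693634033)
[[500.7, -50.2, 32.0], [512.3, 23.1, 32.0], [572.0, 21.2, 32.0], [563.7, -52.4, 32.0]]
```

View pics/w1.png

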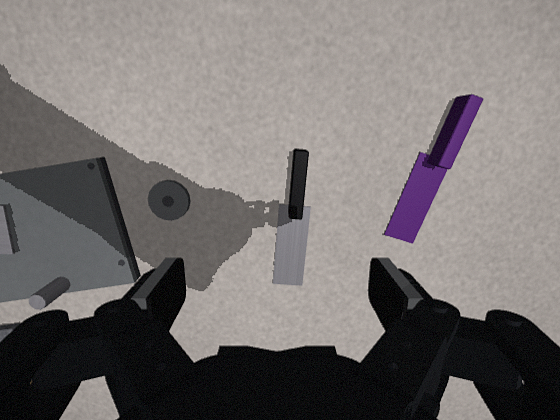

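The wrist view shows the lifter's handle from (300,150) down to (296,218) and its bright blade to the tip edge (273,283)-(303,285). The wheel is at (168,200) and the purple decoy is to the right.

```bash
cat > lift.py <<'E'
from h import *
import sys
def lift(f,box,thr=45):
    m=load(f); im=m['im'].astype(int); g=im.mean(2); x0,x1,y0,y1=box
    out={}
    for n,k in(('handle',g<thr),('blade',(im[:,:,2]-im[:,:,0]>-2)&(g>90))):
        M=np.zeros(g.shape,np.uint8); M[y0:y1,x0:x1]=k[y0:y1,x0:x1]; M=cv2.morphologyEx(M,cv2.MORPH_OPEN,np.ones((3,3)))
        c=max(cv2.findContours(M,0,2)[0],key=cv2.contourArea); out[n]=cv2.boxPoints(cv2.minAreaRect(c))
    return m,out
if __name__=='__main__':
    m,o=lift(sys.argv[1],[int(v) for v in sys.argv[2:6]])
    for n,z in(('handle',30),('blade',2)):
        P=onz(m,o[n],z); print(n,o[n].round(0).tolist(),'\n',P.round(1).tolist(),'centre',P.mean(0).round(1), 'sides',np.linalg.norm(np.diff(P,axis=0),axis=1).round(1))
        e=np.diff(P,axis=0); e=e[np.argmax(np.linalg.norm(e,axis=1))]; print(' yaw',np.arctan2(e[1],e[0]))
E
python3 lift.py w1 265 325 140 295
```

```text
handle [[287.0, 218.0], [293.0, 149.0], [308.0, 150.0], [302.0, 219.0]] 
 [[552.5, 348.8, 30.0], [473.8, 361.8, 30.0], [476.7, 378.2, 30.0], [555.6, 366.3, 30.0]] centre [514.6 363.8  30. ] sides [79.7 16.7 79.9]
 yaw -0.14973885835742196
blade [[271.0, 283.0], [280.0, 204.0], [310.0, 207.0], [302.0, 286.0]] 
 [[650.4, 322.2, 2.0], [542.1, 341.6, 2.0], [549.2, 379.7, 2.0], [658.4, 363.1, 2.0]] centre [600.  351.6   2. ] sides [110.   38.7 110.4]
 yaw -0.15080913808896695
```

Emit:
{"op": "jog_arm", "data": {"motion": [[[2,24,40,0.075,1],[2,24,80,0.075,1],[2,24,100,0.075,1],[2,24,100,0.075,1],[2,24,100,0.075,1]]]}}

```text
clock: 2.0
eef_pos: [514.9, 364.3, 131.9]
tcp_rot: [0.073, 0.997, 0.0, 0.0]
ft_force: [-0.1, 0.3, 1.6]
width: 85.5
finger_force: 0.0
```

```bash
python3 - <<'E'
from h import *
from lift import lift
o=get_obs(); print(o['eef_pos'],np.arctan2(*R.from_quat(o['tcp_rot']).as_matrix()[[1,0],0]))
snap('wrist','w2')
m1,a=lift('w1',(265,325,140,295)); m2,b=lift('w2',(180,380,20,320))
for k in('handle','blade'):
    print(k,b[k].round().tolist(),onz(m2,b[k],30 if k=='handle' else 2).round(1).tolist(),tri(m1,a[k].mean(0),m2,b[k].mean(0)))
P=onz(m2,b['handle'],30);print(P.mean(0))
E
```

```text
[514.90174447 364.26563098 131.94847056] 2.9945723353748908
handle [[268.0, 160.0], [286.0, 160.0], [286.0, 254.0], [268.0, 254.0]] [[473.9, 363.9, 30.0], [476.0, 378.0, 30.0], [555.5, 366.9, 30.0], [553.3, 351.6, 30.0]] (array([515.8438794 , 364.76019727,  18.24694878]), np.float64(0.5031979946938431))
blade [[257.0, 246.0], [297.0, 246.0], [297.0, 319.0], [257.0, 319.0]] [[555.4, 339.9, 2.0], [561.0, 377.6, 2.0], [640.1, 367.3, 2.0], [634.2, 326.9, 2.0]] (array([602.98999496, 352.15945081, -10.45140149]), np.float64(0.021030499161307937))
[514.6806965  365.09785131  30.        ]
```

Emit:
{"op": "jog_arm", "data": {"motion": [[[0,0.5,45,0,1],[0,0.5,90,0,1],[0,0.5,115,0,1],[0,0.5,127,0,1],[0,0.5,127,0,0.1],[0,0.5,127,0,0.1],[0,0.5,127,0,0.1],[0,0.5,127,0,0.1]]], "force": 80}}

```text
clock: 2.85
eef_pos: [515.5, 365.1, 5.9]
tcp_rot: [0.073, 0.997, 0.001, 0.001]
ft_force: [0.3, -0.4, -0.1]
width: 28.4
finger_force: 0.0
```

Emit:
{"op": "jog_arm", "data": {"motion": [[[0,0,0,0,0.0],[0,0,0,0,0.0],[0,0,0,0,0.0],[0,0,-30,0,0.0],[0,0,-60,0,0],[0,0,-80,0,0],[0,0,-80,0,0]]]}}

```text
clock: 3.55
eef_pos: [516.1, 365.6, 87.6]
tcp_rot: [0.073, 0.997, 0.002, 0.002]
ft_force: [-0.3, 0.5, -0.8]
width: 14.8
finger_force: 78.1
```

```bash
python3 - <<'E'
from h import *
o=get_obs(); print(o['eef_pos'],o['width'],o['finger_force'],np.arctan2(*R.from_quat(o['tcp_rot']).as_matrix()[[1,0],0]),o['joint_positions'].round(2))
snap('wrist','w3')
E
```

```text
[516.11365519 365.63561025  87.62666882] 14.813532095792585 78.11973452568054 2.9954870287590234 [-0.49  0.53 -0.3   1.81  0.21  0.83  0.53]
```

View pics/w3.png

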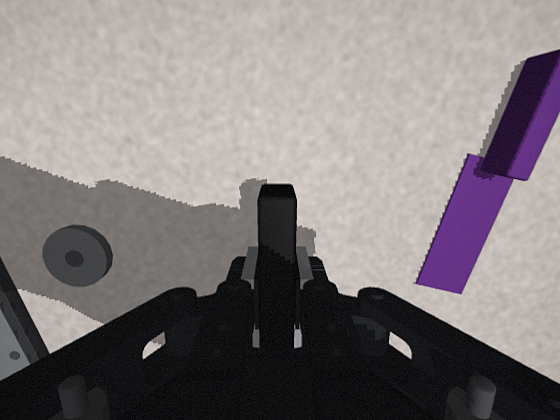

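The handle is centred between the pads, gripped at 14.8 mm, with the blade out of view under the hand. Now refining the bed and holder poses from wrist0 and side1/scene1.

```bash
python3 - <<'E'
from h import *
def quad(k):
    c=max(cv2.findContours(cv2.morphologyEx(k,cv2.MORPH_OPEN,np.ones((3,3))),0,2)[0],key=cv2.contourArea)
    for e in np.arange(1,12,.5):
        q=cv2.approxPolyDP(c,e,True)
        if len(q)==4: break
    return q[:,0],cv2.contourArea(c)
for f,(x0,x1,y0,y1) in {'wrist0':(112,205,155,240),'side1':(250,279,235,266),'scene1':(236,270,182,208)}.items():
    m=load(f); g=cv2.cvtColor(m['im'],cv2.COLOR_RGB2GRAY); s=g[y0:y1,x0:x1]; t,_=cv2.threshold(s,0,255,cv2.THRESH_OTSU)
    k=np.zeros_like(g); k[y0:y1,x0:x1]=s>t; q,a=quad(k); P=onz(m,q,32)
    print(f,t,a,q.tolist(),P[:,:2].round(1).tolist(),P.mean(0).round(1)); e=np.roll(P,-1,0)-P
    print('  sides',np.linalg.norm(e,axis=1).round(1),np.arctan2(e[:,1],e[:,0]).round(3))
m=load('wrist0')
print('bed',onz(m,[(80,60),(232,47),(258,300)],20).round(1).tolist())
im=[cv2.resize(load(f)['im'][y0:y1,x0:x1],None,fx=4,fy=4,interpolation=cv2.INTER_CUBIC) for f,(x0,x1,y0,y1) in {'wrist0':(70,270,30,180),'side1':(220,330,190,320)}.items()]
im=[cv2.resize(i,(400,600*400//800 if 0 else int(i.shape[0]*400/i.shape[1]))) for i in im]
H=max(i.shape[0] for i in im); im=[cv2.copyMakeBorder(i,0,H-i.shape[0],0,0,0) for i in im]
cv2.imwrite('pics/crop.png',np.hstack(im)[:,:,::-1]); print(H)
E
```

```text
wrist0 126.0 2960.5 [[130, 168], [131, 226], [181, 231], [183, 173]] [[512.3, 22.9], [504.9, -45.0], [563.0, -51.1], [570.8, 17.3]] [537.7 -14.   32. ]
  sides [68.2 58.4 68.9 58.8] [-1.679 -0.105  1.457  3.047]
side1 105.0 614.5 [[253, 236], [250, 260], [275, 261], [277, 237]] [[511.7, 22.4], [501.9, -46.1], [559.4, -53.1], [569.1, 15.2]] [535.5 -15.4  32. ]
  sides [69.2 57.9 69.  57.8] [-1.714 -0.121  1.429  3.017]
scene1 113.0 257.5 [[250, 185], [241, 195], [255, 203], [264, 194]] [[513.7, -45.8], [565.0, -40.3], [563.3, 16.1], [516.0, 14.4]] [539.5 -13.9  32. ]
  sides [51.6 56.5 47.3 60.2] [ 0.106  1.6   -3.105 -1.61 ]
bed [[468.1, 135.0, 20.0], [628.8, 147.4, 20.0], [651.3, -149.8, 20.0]]
472
```

View pics/crop.png

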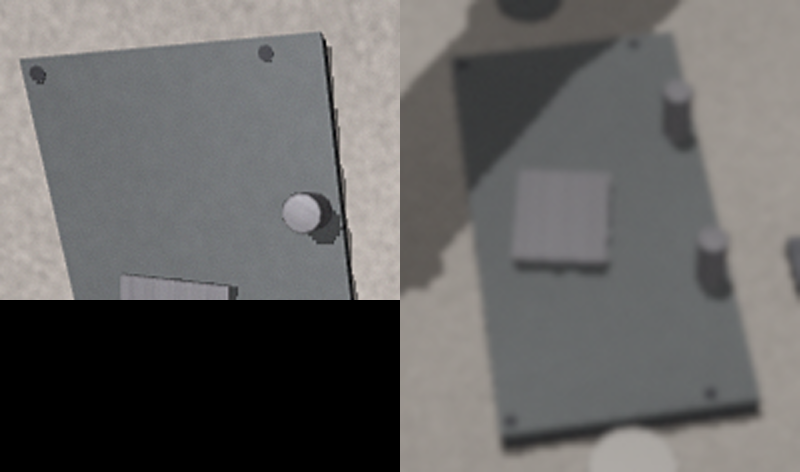

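Emit:
{"op": "jog_arm", "data": {"motion": [[[-9,-23,0,0.145,0],[-18,-46,0,0.29,0],[-27,-69,0,0.435,0],[-36,-92,0,0.58,0],[-44,-115,0,0.725,0],[-53,-138,0,0.87,0],[-62,-161,0,1.015,0],[-70,-184,0,1.16,0]]]}}

```text
clock: 4.4
eef_pos: [556.9, 171.0, 83.3]
tcp_rot: [0.61, 0.792, -0.001, -0.0]
ft_force: [1.2, -0.1, -2.3]
width: 14.6
finger_force: 78.2
```

Emit:
{"op": "jog_arm", "data": {"motion": [[[0,0,0,0.145,0],[0,0,0,0.29,0],[0,0,20,0.375,0],[0,0,35,0.375,0],[0,0,35,0.375,0],[0,0,35,0.375,0]]]}}

```text
clock: 5.0
eef_pos: [556.8, 172.2, 48.7]
tcp_rot: [0.744, 0.668, -0.001, -0.0]
ft_force: [0.5, -0.3, -0.7]
width: 14.5
finger_force: 78.2
```

```bash
python3 - <<'E'
from h import *
o=get_obs(); print(o['eef_pos'],o['width'],np.arctan2(*R.from_quat(o['tcp_rot']).as_matrix()[[1,0],0]),o['joint_positions'].round(2))
a=snap('side','s4')[130:320,190:390]; b=snap('scene','c4')[130:270,180:340]
cv2.imwrite('pics/crop4.png',np.hstack([cv2.resize(a,(400,380),interpolation=2),cv2.resize(b,(400,380),interpolation=2)])[:,:,::-1])
E
```

```text
[556.83693181 172.15303133  48.72273342] 14.537075683417982 1.463030818220553 [-0.47  0.5   0.08  1.96 -0.06  0.69 -0.47]
```

View pics/crop4.png

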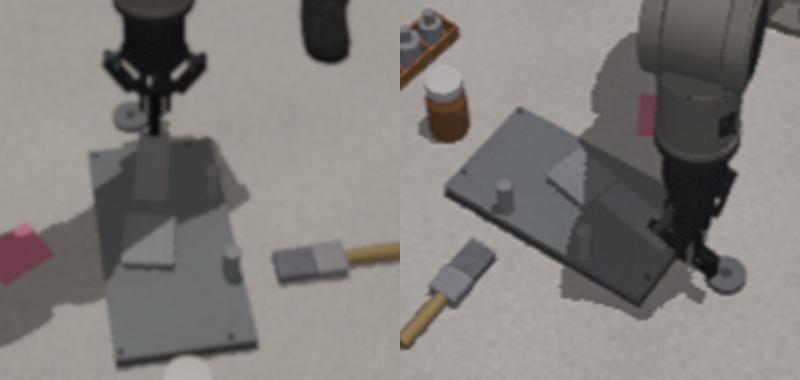

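Emit:
{"op": "jog_arm", "data": {"motion": [[[0,0,12,0,0],[0,0,18,0,0],[0,0,20.5,0,0],[0,0,20.5,0,0],[0,0,20.5,0,0]]]}}

```text
clock: 5.6
eef_pos: [557.3, 172.3, 28.8]
tcp_rot: [0.745, 0.667, -0.0, -0.0]
ft_force: [1.5, 0.6, -0.5]
width: 14.8
finger_force: 78.2
```

```bash
python3 - <<'E'
from h import *
o=get_obs(); print(o['eef_pos'],o['ft_force'],o['wrist_torque'])
a=snap('side','s5')[180:260,230:310]; b=snap('scene','c5')[160:240,230:310]
f=lambda i:cv2.resize(cv2.convertScaleAbs(i,alpha=1.8),(400,400),interpolation=2)
cv2.imwrite('pics/crop5.png',np.hstack([f(a),f(b)])[:,:,::-1])
E
```

```text
[557.32694297 172.34805143  28.83743373] [ 1.49228343  0.60391926 -0.53509457] [ 0.01750579 -0.02302674  0.03562517]
```

View pics/crop5.png

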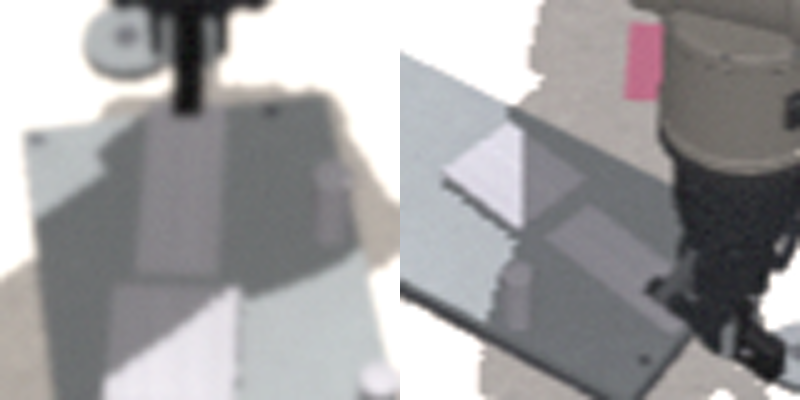

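Blade is centred on the plate's near edge (side crop: blade 137–222 against plate 115–240), with a gap of about 12 mm. Inserting and starting the lift.

Emit:
{"op": "jog_arm", "data": {"motion": [[[-8,0,0,0,0],[-15,0,0,0,0],[-21,0,0,0,0],[-21,0,0,0,0],[-21,0,-2,0,0],[-21.5,0,-4,0,0],[-22,0,-6,0,0],[-22,0,-6,0,0]]]}}

```text
clock: 6.5
eef_pos: [555.0, 150.7, 35.2]
tcp_rot: [0.745, 0.667, 0.0, 0.0]
ft_force: [-0.7, -0.2, -1.5]
width: 14.7
finger_force: 78.2
```

```bash
python3 - <<'E'
from h import *
o=get_obs(); print(o['eef_pos'],o['ft_force'],o['wrist_torque'])
a=snap('side','s6')[200:270,230:300]; b=snap('scene','c6')[160:240,230:310]
f=lambda i:cv2.resize(cv2.convertScaleAbs(i,alpha=1.8),(400,400),interpolation=2)
cv2.imwrite('pics/crop6.png',np.hstack([f(a),f(b)])[:,:,::-1])
E
```

```text
[554.99392682 150.7468349   35.17972717] [-0.7204178  -0.24743631 -1.53793219] [ 0.08249657 -0.00445769  0.01309889]
```

View pics/crop6.png

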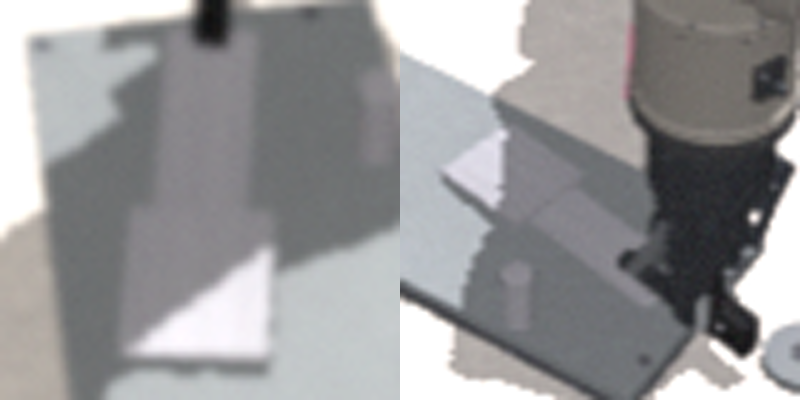

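The plate now overlaps the blade and the moment (+0.065 N m) fits its load. Tilting to about 45°.

Emit:
{"op": "jog_arm", "data": {"motion": [[[-1,0,-5,0,0],[-3,0,-9,0,0],[-5,0,-13,0,0],[-8,0,-18,0,0],[-10.5,0,-22,0,0],[-15,0,-28,0,0],[-20,0,-33,0,0],[-20,0,-33,0,0]]]}}

```text
clock: 7.4
eef_pos: [553.0, 129.7, 68.7]
tcp_rot: [0.745, 0.667, 0.0, 0.0]
ft_force: [-0.2, -0.2, -1.7]
width: 14.5
finger_force: 78.2
```

```bash
python3 - <<'E'
from h import *
o=get_obs(); print(o['eef_pos'],o['ft_force'],o['wrist_torque'])
a=snap('side','s7')[190:270,220:300]; b=snap('scene','c7')[150:230,220:300]
f=lambda i:cv2.resize(cv2.convertScaleAbs(i,alpha=1.8),(400,400),interpolation=2)
cv2.imwrite('pics/crop7.png',np.hstack([f(a),f(b)])[:,:,::-1])
E
```

```text
[553.04555476 129.69622447  68.65969605] [-0.19489979 -0.1607432  -1.70806304] [ 0.09075469 -0.0127803   0.00415194]
```

View pics/crop7.png

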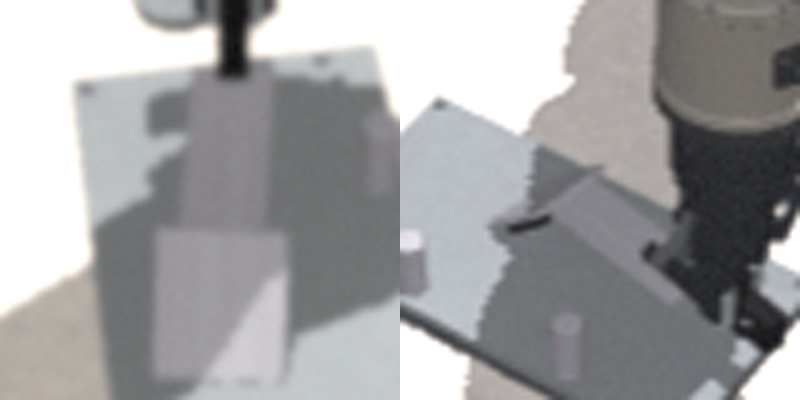

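The holder is tilted up on the blade: the black rubber side shows at (530,222) in the right crop. Continuing towards upright, then over.

Emit:
{"op": "jog_arm", "data": {"motion": [[[-4,0,-3.5,0,0],[-8.5,0,-7,0,0],[-13,0,-10,0,0],[-18,0,-12.5,0,0],[-23,0,-14.5,0,0],[-28,0,-16.5,0,0],[-33,0,-17.5,0,0],[-33,0,-17.5,0,0]]]}}

```text
clock: 8.3
eef_pos: [549.0, 96.9, 85.4]
tcp_rot: [0.745, 0.667, -0.0, 0.0]
ft_force: [0.5, 0.1, -2.0]
width: 14.5
finger_force: 78.2
```

```bash
python3 - <<'E'
from h import *
o=get_obs(); print(o['eef_pos'],o['ft_force'],o['wrist_torque'])
snap('side','s8'); snap('scene','c8')
# columns of rubber / plate: print luminance maps along the holder axis in side view
m=load('side1'); T=np.array(m['T']); 
def px(P,f):
    m=load(f); T=np.array(m['T']); c=(np.array(P)-T[:3,3])@T[:3,:3]; return (m['fx']*c[:,0]/c[:,2]+m['cx'],m['fy']*c[:,1]/c[:,2]+m['cy'])
s=np.arange(-130,45,5.); 
for f in('s7','s8','c7','c8'):
    im=load(f)['im']
    P=np.c_[537.5+.11*s,-14.5+.994*s,0*s+20]; u,v=px(P,f); print(f,[(int(a)) for a in im[v.round().astype(int),u.round().astype(int)].mean(1)])
for f in('c7','c8'):
    g=load(f)['im'].max(2); k=np.zeros_like(g); k[170:240,200:262]=(g[170:240,200:262]<28)
    c=cv2.findContours(k,0,2)[0]; print(f,[(cv2.contourArea(x),cv2.boundingRect(x)) for x in c if cv2.contourArea(x)>8])
E
```

```text
[549.04105132  96.8791721   85.44764304] [ 0.48764924  0.13741742 -1.98566372] [0.05732903 0.0112474  0.00621218]
s7 [111, 111, 112, 111, 111, 112, 112, 112, 111, 112, 111, 111, 110, 110, 110, 109, 109, 107, 110, 115, 108, 103, 90, 88, 87, 86, 86, 86, 85, 86, 86, 86, 86, 86, 84]
s8 [113, 112, 112, 112, 113, 113, 113, 113, 112, 113, 113, 113, 104, 74, 64, 63, 64, 67, 76, 77, 77, 76, 76, 76, 76, 75, 76, 74, 75, 75, 74, 76, 77, 76, 77]
c7 [105, 105, 106, 106, 107, 109, 106, 106, 105, 106, 106, 105, 105, 105, 104, 104, 104, 103, 91, 72, 60, 70, 33, 56, 63, 64, 63, 63, 63, 63, 62, 62, 62, 62, 62]
c8 [106, 105, 107, 105, 107, 107, 107, 107, 105, 107, 107, 106, 80, 57, 36, 20, 19, 17, 17, 57, 62, 63, 63, 63, 63, 63, 63, 63, 63, 62, 62, 64, 62, 62, 63]
c7 []
c8 [(27.0, (240, 185, 8, 8))]
```

Emit:
{"op": "jog_arm", "data": {"motion": [[[-5,0,-1,0,0],[-10,0,-1.5,0,0],[-15,0,-2,0,0],[-20,0,-2,0,0],[-25,0,-1,0,0],[-25,0,-1,0,0],[-25,0,-1,0,0]]]}}

```text
clock: 9.1
eef_pos: [546.3, 72.9, 86.3]
tcp_rot: [0.745, 0.667, 0.0, -0.0]
ft_force: [-0.4, 0.1, -1.4]
width: 14.0
finger_force: 78.2
```

```bash
cat > rub.py <<'E'
from h import *
def rub(f,guess,box=34,thr=60,z=32):
    m=load(f); T=np.array(m['T']); c=(np.array(guess)-T[:3,3])@T[:3,:3]; u=m['fx']*c[0]/c[2]+m['cx']; v=m['fy']*c[1]/c[2]+m['cy']
    u,v=int(u),int(v); im=m['im'].max(2); k=np.zeros_like(im); k[v-box:v+box,u-box:u+box]=im[v-box:v+box,u-box:u+box]<thr
    out=[]
    for x in cv2.findContours(k,0,2)[0]:
        a=cv2.contourArea(x)
        if a>20: 
            P=onz(m,cv2.boxPoints(cv2.minAreaRect(x)),z); M=cv2.moments(x); ctr=(M['m10']/M['m00'],M['m01']/M['m00'])
            out.append((a,np.round(ctr,1),onz(m,ctr,z)[0].round(1),np.linalg.norm(np.diff(P,axis=0),axis=1).round(1)))
    return sorted(out,key=lambda t:-t[0])[:3]
E
python3 - <<'E'
from rub import *
o=get_obs(); print(o['eef_pos'],o['ft_force'],o['wrist_torque'])
for n in('side','scene'):
    snap(n,n+'9'); print(n,rub(n+'9',(529,-90,32)))
E
```

```text
[546.29637043  72.88212371  86.2747728 ] [-0.35075289  0.10539283 -1.35779415] [0.04677732 0.01202157 0.05359429]
side [(366.5, array([261.9, 278.9]), array([526.5, -98.7,  32. ]), array([50.1, 46.9, 48.7]))]
scene [(357.5, array([264. , 177.6]), array([459.4, -31.2,  32. ]), array([220. ,  51.6, 220. ])), (121.5, array([234., 183.]), array([539.1, -92.3,  32. ]), array([52.2, 49.4, 51.2]))]
```

The holder is over: black rubber, about 50×47 mm, sits near (528,−97). Taking the lifter back to its old spot.

Emit:
{"op": "jog_arm", "data": {"motion": [[[30,0,-10,0,0],[70,-10,-10,-0.1,0],[110,-20,-10,-0.24,0],[150,-30,-10,-0.38,0],[190,-40,-10,-0.52,0],[230,-50,-10,-0.66,0],[260,-60,-10,-0.8,0],[287,-62,-10,-0.94,0]]]}}

```text
clock: 10.0
eef_pos: [514.6, 367.6, 96.3]
tcp_rot: [0.358, 0.934, 0.0, -0.0]
ft_force: [-0.2, 0.1, -2.0]
width: 14.3
finger_force: 78.3
```

Emit:
{"op": "jog_arm", "data": {"motion": [[[0,0,0,-0.145,0],[0,0,0,-0.29,0],[0,0,0,-0.435,0],[0,0,20,-0.58,0],[0,0,50,-0.595,0],[0,0,70,-0.595,0],[0,0,70,-0.595,0]]]}}

```text
clock: 10.7
eef_pos: [514.6, 364.0, 23.6]
tcp_rot: [0.073, 0.997, -0.001, -0.002]
ft_force: [-0.5, 1.1, -1.5]
width: 14.5
finger_force: 78.3
```

```bash
python3 - <<'E'
from rub import *
o=get_obs(); print(o['eef_pos'],o['ft_force'],np.arctan2(*R.from_quat(o['tcp_rot']).as_matrix()[[1,0],0]))
for n in('side','scene'):
    snap(n,n+'10'); print(n,rub(n+'10',(528,-97,32)))
E
```

```text
[514.63205904 364.02947511  23.60892344] [-0.45832765  1.06678712 -1.49069067] 2.9960138945694554
side [(323.0, array([262.1, 279.7]), array([ 527. , -100.9,   32. ]), array([47.7, 44.2, 46.5])), (27.0, array([264.2, 309.4]), array([ 527.4, -174.9,   32. ]), array([60.7,  5.1, 60.5]))]
scene [(140.5, array([235. , 182.3]), array([534.9, -91.9,  32. ]), array([60.4, 47.2, 59.3]))]
```

Emit:
{"op": "jog_arm", "data": {"motion": [[[0,0,8,0,0],[0,0,14,0,0],[0,0,17,0,0],[0,0,17.5,0,0],[0,0,17.5,0,0],[0,0,17.5,0,0]]]}}

```text
clock: 11.4
eef_pos: [516.3, 365.2, 9.0]
tcp_rot: [0.073, 0.997, 0.0, 0.0]
ft_force: [0.4, -0.4, -1.2]
width: 14.7
finger_force: 78.3
```

Emit:
{"op": "jog_arm", "data": {"motion": [[[0,0,0,0,0.6],[0,0,0,0,0.6],[0,0,0,0,0.6],[0,0,0,0,0.8],[0,0,0,0,1],[0,0,-25,0,1],[0,0,-60,0,1],[0,0,-100,0,1]]]}}

```text
clock: 12.2
eef_pos: [515.5, 364.6, 109.1]
tcp_rot: [0.073, 0.997, -0.001, -0.001]
ft_force: [0.6, 0.5, 1.4]
width: 85.2
finger_force: 0.0
```

```bash
python3 - <<'E'
from rub import *
from lift import lift
o=get_obs(); print(o['eef_pos'],o['ft_force'],o['width'],o['clock'])
snap('wrist','w11')
m,b=lift('w11',(220,330,100,330))
for k in b: P=onz(m,b[k],30 if k=='handle' else 2); print(k,b[k].round().tolist(),P.round(1).tolist(),P.mean(0))
E
```

```text
[515.5181785  364.59539866 109.10210322] [0.59089876 0.47626018 1.37314809] 85.2427851024983 12.2
handle [[268.0, 163.0], [288.0, 163.0], [288.0, 266.0], [268.0, 266.0]] [[474.3, 364.7, 30.0], [476.4, 379.0, 30.0], [556.4, 368.1, 30.0], [554.2, 352.5, 30.0]] [515.306144   366.07015236  30.        ]
blade [[254.0, 329.0], [256.0, 250.0], [300.0, 251.0], [298.0, 330.0]] [[629.3, 326.9, 2.0], [550.7, 341.6, 2.0], [557.3, 379.8, 2.0], [636.5, 368.1, 2.0]] [593.43857957 354.09111273   2.        ]
```

Emit:
{"op": "jog_arm", "data": {"motion": [[[0,0,-45,0,1],[-7,-45,-60,0,1],[-15,-93,-75,0,1],[-22,-140,-90,0,1],[-29,-187,-105,0,1],[-36,-234,-120,0,1],[-43,-281,-135,0,1],[-50,-328,-150,0,1]]]}}

```text
clock: 13.05
eef_pos: [517.6, 31.3, 259.6]
tcp_rot: [0.073, 0.997, 0.0, 0.0]
ft_force: [0.4, -0.2, 0.2]
width: 85.1
finger_force: 0.0
```

Emit:
{"op": "jog_arm", "data": {"motion": [[[-7,-45,0,0,1],[-14,-90,0,0,1],[-21,-126,0,0,1],[-21,-126,0,0,1],[-21,-126,0,0,1]]]}}

```text
clock: 13.55
eef_pos: [520.4, -95.0, 258.7]
tcp_rot: [0.074, 0.997, 0.0, -0.0]
ft_force: [1.0, 0.2, 0.6]
width: 85.4
finger_force: 0.0
```

```bash
python3 - <<'E'
from rub import *
o=get_obs(); print(o['eef_pos'],o['tcp_rot'])
snap('wrist','w12')
m=load('w12'); im=m['im'].max(2)
k=cv2.morphologyEx((im<60).astype(np.uint8),2,np.ones((3,3)))
for x in cv2.findContours(k,0,2)[0]:
    a=cv2.contourArea(x)
    if 800<a<20000:
        q=cv2.approxPolyDP(x,4,True)[:,0]; M=cv2.moments(x); c=(M['m10']/M['m00'],M['m01']/M['m00'])
        print(a,q.tolist()[:8],np.round(c,1),onz(m,c,32)[0].round(1)); 
        if len(q)==4: print(onz(m,q,32).round(1).tolist())
E
```

```text
[520.36374247 -94.97022737 258.70872892] [ 7.36811323e-02  9.97281850e-01  4.46513276e-05 -3.38812090e-06]
1360.5 [[295, 169], [260, 170], [262, 210], [295, 208]] [277.7 189.2] [528.3 -94.3  32. ]
[[506.9, -70.1, 32.0], [502.0, -112.0, 32.0], [551.6, -117.6, 32.0], [555.1, -76.5, 32.0]]
```

Emit:
{"op": "jog_arm", "data": {"motion": [[[-6,-45,0,0,1],[-12,-90,0,0,1],[-18,-135,0,0,1],[-24,-180,0,0,1],[-30,-225,10,0,1],[-34,-258,30,0,1],[-34,-258,30,0,1],[-34,-258,30,0,1]]]}}

```text
clock: 14.4
eef_pos: [516.9, -353.6, 228.0]
tcp_rot: [0.073, 0.997, 0.001, -0.001]
ft_force: [0.8, -0.4, 0.1]
width: 85.1
finger_force: 0.0
```

```bash
python3 - <<'E'
from h import *
o=get_obs(); print(o['eef_pos'],o['tcp_rot'],np.arctan2(*R.from_quat(o['tcp_rot']).as_matrix()[[1,0],0]))
im=snap('wrist','w13'); snap('side','side13'); m=load('w13')
hsv=cv2.cvtColor(im,cv2.COLOR_RGB2HSV); k=((hsv[:,:,1]>90)&(hsv[:,:,0]<25)).astype(np.uint8); k=cv2.morphologyEx(k,3,np.ones((9,9)))
c=max(cv2.findContours(k,0,2)[0],key=cv2.contourArea); b=cv2.boxPoints(cv2.minAreaRect(c)); print(cv2.contourArea(c),b.round().tolist(),onz(m,b,22).round(1).tolist())
x,y,w,h=cv2.boundingRect(c); g=cv2.medianBlur(cv2.cvtColor(im,cv2.COLOR_RGB2GRAY),3)[max(y-15,0):y+h+15,max(x-15,0):x+w+15]
s=g.shape; G=cv2.resize(g,None,fx=4,fy=4,interpolation=2)
C=cv2.HoughCircles(G,cv2.HOUGH_GRADIENT,1,20,param1=80,param2=22,minRadius=20,maxRadius=130)
for u,v,r in C[0][:14]:
    print('circ',round(u/4+max(x-15,0),1),round(v/4+max(y-15,0),1),'r',round(r/4,1))
E
```

```text
[ 516.94103904 -353.63490724  227.97467361] [ 7.25496556e-02  9.97364497e-01  5.38906751e-04 -5.62758310e-04] 2.99636630496735
6376.0 [[240.0, 119.0], [289.0, 109.0], [316.0, 244.0], [266.0, 254.0]] [[437.9, -382.2, 22.0], [435.5, -327.7, 22.0], [593.9, -316.1, 22.0], [598.0, -377.3, 22.0]]
circ 278.9 186.6 r 17.6
circ 283.1 180.9 r 24.0
circ 277.4 191.6 r 22.8
circ 276.9 179.1 r 25.0
circ 282.6 191.6 r 23.8
circ 266.4 139.9 r 16.1
circ 285.1 217.1 r 25.2
circ 273.1 185.6 r 23.5
circ 283.9 225.6 r 22.3
circ 278.1 224.9 r 23.8
circ 285.6 187.6 r 17.2
circ 272.4 191.1 r 25.4
circ 291.1 231.1 r 18.7
circ 286.4 195.4 r 15.8
```

```bash
cat > wt.py <<'E'
from h import *
def blobs(f,poly):
    m=load(f); im=m['im']; hsv=cv2.cvtColor(im,cv2.COLOR_RGB2HSV); k=np.zeros(im.shape[:2],np.uint8); cv2.fillPoly(k,[np.int32(poly)],1)
    s=(k>0)&(hsv[:,:,1]<60)&(hsv[:,:,2]>35); s=cv2.morphologyEx(s.astype(np.uint8),2,np.ones((3,3)))
    r=[]
    for c in cv2.findContours(s,0,2)[0]:
        if cv2.contourArea(c)>80: (u,v),rad=cv2.minEnclosingCircle(c); M=cv2.moments(c); r.append((cv2.contourArea(c),u,v,rad,M['m10']/M['m00'],M['m01']/M['m00']))
    return m,r
E
python3 - <<'E'
from wt import *
b=np.array([[240,119],[289,109],[316,244],[266,254]])
m,r=blobs('w13',b)
for t in r: print(np.round(t,1),onz(m,t[1:3],32).round(1))
im=m['im']; hsv=cv2.cvtColor(im,cv2.COLOR_RGB2HSV)
for y in range(108,258,5): print(y,' '.join('%3d/%-3d'%(hsv[y,x,2],hsv[y,x,1]) for x in range(240,320,5)))
E
```

```text
[337.  285.5 226.5  12.  285.8 226.1] [[ 563.6 -349.3   32. ]]
[166.  309.5 215.5  29.2 309.5 218.9] [[ 554.4 -320.2   32. ]]
[1048.   278.1  184.9   19.5  278.5  184.8] [[ 513.9 -350.8   32. ]]
[630.  268.5 139.8  14.9 268.2 139.9] [[ 463.7 -354.1   32. ]]
108 100/18  108/12  105/22  104/17  107/17  105/19  111/21  106/12  176/16  177/13  181/15  171/16  180/18  177/16  181/17  181/18 
113 113/16  103/20  111/21  105/15  104/17  108/9    90/62   81/139 131/148 116/149 132/14  179/14  183/18  181/17  173/18  176/14 
118 105/15   84/73   76/161  77/139  62/160  56/146  71/147  73/154 143/137  92/155 134/162 180/18  182/15  183/18  183/18  180/17 
123  91/28   63/146  78/124  80/147  81/132  72/142  74/145 139/141 140/144  93/134 137/147 179/17  178/17  185/15  181/17  178/16 
128 113/9    46/144  74/148  82/131  76/13   86/12   87/12   84/12  142/144 158/142 128/143 182/17  178/19  179/19  184/19  185/15 
133 105/15   77/142  75/150  62/90   85/12   78/10   62/12   84/12  163/20  147/142  75/153 179/13  182/17  181/18  184/17  184/17 
138 106/22   78/154  79/129  84/18   80/13   83/15
[... 2416 characters left out ...]
   67/15  139/141  62/140 175/15  173/18 
233 107/17  109/16  101/15  180/14  180/17   83/147 131/140 127/137  72/35   78/7    78/13  122/146 135/144  86/151 131/18  175/15 
238 107/19  108/17  105/17  183/14  178/20  133/150 134/139 123/141 124/138 117/11  137/93  122/148 137/141  98/146 121/166 168/17 
243 104/15  108/19  101/23  175/17  175/16  112/128 141/141 119/139  80/143  52/162  54/142  60/136  56/155  76/141 124/158 172/18 
248 108/17  102/18  186/16  171/15  175/16  160/8    49/151  57/143 117/146 134/145 129/132 156/28  173/15  183/15  168/17  168/17 
253 105/17  141/16  177/17  175/16  180/18  186/14  182/18  185/14  176/16  182/17  171/15  182/17  169/17  169/15  171/18  169/15
```

The middle weight is in the −x compartment: body radius is about 16 mm at (464,−354). The large one (r≈20) is in the centre and the small one at +x. Moving over it for a close second view.

Emit:
{"op": "jog_arm", "data": {"motion": [[[25,-4,20,0,0.6],[52.5,-8,50,0,0.6],[52.5,-8,80,0,0.6],[52.5,-8,80,0,0.6],[52.5,-8,80,0,0.6],[52.5,-8,80,0,0.6]]]}}

```text
clock: 15.1
eef_pos: [465.2, -354.7, 150.6]
tcp_rot: [0.072, 0.997, -0.0, 0.001]
ft_force: [1.1, -0.4, -0.5]
width: 51.0
finger_force: 0.0
```

```bash
python3 - <<'E'
from wt import *
o=get_obs(); print(o['eef_pos'],o['width'],np.arctan2(*R.from_quat(o['tcp_rot']).as_matrix()[[1,0],0]))
snap('wrist','w14'); m=load('w14')
# expected pixel of body top & knob
T=np.array(m['T'])
for P in((463.7,-354.1,32),(463.7,-354.1,50)):
    c=(np.array(P)-T[:3,3])@T[:3,:3]; u=m['fx']*c[0]/c[2]+m['cx']; v=m['fy']*c[1]/c[2]+m['cy']; print('exp',u,v)
u,v=int(u),int(v)
_,r=blobs('w14',[[u-30,v-32],[u+30,v-32],[u+30,v+40],[u-30,v+40]])
for t in r: print(np.round(t,1),onz(m,t[1:3],32).round(1),onz(m,t[1:3],50).round(1))
m1,r1=load('w13'),(268.4,139.8)
if r: t=max(r); print('tri',tri(m1,r1,m,t[1:3]))
G=cv2.resize(cv2.cvtColor(m['im'],cv2.COLOR_RGB2GRAY)[v-40:v+40,u-40:u+40],None,fx=4,fy=4,interpolation=2)
C=cv2.HoughCircles(G,cv2.HOUGH_GRADIENT,1,15,param1=60,param2=15,minRadius=28,maxRadius=100)
for a,b,q in C[0][:6]: print('c',a/4+u-40,b/4+v-40,q/4)
E
```

```text
[ 465.16222559 -354.73273437  150.64354925] 51.02542843191069 2.997169607062454
exp 276.6420549638366 202.42910603014795
exp 276.626945341416 207.68470114009816
[632.5 287.  243.   19.4 287.5 238.3] [[ 502.7 -350.2   32. ]] [[ 495.6 -349.8   50. ]]
[202.5 250.5 228.5  19.  249.2 232.9] [[ 484.2 -380.8   32. ]] [[ 478.4 -378.3   50. ]]
[1041.   276.5  200.    19.5  276.2  200. ] [[ 461.5 -353.9   32. ]] [[ 457.3 -353.3   50. ]]
tri (array([ 464.04068963, -354.36934357,   21.28257282]), np.float64(0.16279656293500325))
c 276.875 202.625 17.55
c 273.125 199.625 20.95
c 281.875 205.375 23.175
c 277.125 196.125 15.925
c 284.375 195.125 23.45
c 288.625 191.125 23.475
```

Emit:
{"op": "jog_arm", "data": {"motion": [[[1.2,0.2,45,0,0.6],[1.2,0.2,85,0,0.6],[1.2,0.2,108,0,0.6],[1.2,0.2,116,0,0.6],[1.2,0.2,116,0,0.6],[1.2,0.2,116,0,0.3],[1.2,0.2,116,0,0.0],[1.2,0.2,116,0,0.0]]], "force": 60}}

```text
clock: 15.95
eef_pos: [463.2, -355.0, 34.4]
tcp_rot: [0.073, 0.997, -0.001, 0.001]
ft_force: [-2.0, 2.0, 10.5]
width: 13.6
finger_force: 58.5
```

Emit:
{"op": "jog_arm", "data": {"motion": [[[0,0,0,0,0],[0,0,0,0,0],[0,0,0,0,0],[0,0,0,0,0]]]}}

```text
clock: 16.35
eef_pos: [463.2, -355.0, 34.4]
tcp_rot: [0.073, 0.997, -0.0, 0.001]
ft_force: [-1.4, 1.6, 11.2]
width: 12.9
finger_force: 58.4
```

Emit:
{"op": "jog_arm", "data": {"motion": [[[0,0,-5,0,0],[0,0,-15,0,0],[0,0,-40,0,0],[0,0,-80,0,0],[0,0,-110,0,0],[0,0,-120,0,0],[0,0,-120,0,0],[0,0,-120,0,0]]]}}

```text
clock: 17.15
eef_pos: [461.9, -354.2, 152.0]
tcp_rot: [0.073, 0.997, 0.0, -0.0]
ft_force: [0.1, 0.3, -1.7]
width: 12.9
finger_force: 58.6
```

```bash
python3 - <<'E'
from wt import *
o=get_obs(); print(o['eef_pos'],o['ft_force'],o['wrist_torque'],o['width'],o['finger_force'],o['clock'])
im=snap('wrist','w15'); a=load('w14')['im']; snap('side','side15')
b=im.astype(int)
m=load('w15');T=np.array(m['T']);p=o['eef_pos']
for dz in(0,-10,-28): 
    c=(p+[0,0,dz]-T[:3,3])@T[:3,:3]; print(dz,m['fx']*c[0]/c[2]+m['cx'],m['fy']*c[1]/c[2]+m['cy'])
for y in range(270,420,6): print(y,' '.join('%3d'%im[y,x].mean() for x in range(228,330,6)))
E
```

```text
[ 461.86547274 -354.20038381  152.03213545] [ 0.05762931  0.28997653 -1.69995679] [-0.01350789  0.03081464 -0.0002334 ] 12.88543201553759 58.59311878681183 17.15
0 275.60920608719294 261.6489994948132
-10 275.66141038588125 253.78416892746452
-28 275.74145071294606 241.72570579824205
270 115  15  19  69  68   2  92  88  90  92  91  13  68  67  16  13 208
276  52  22  16  70  65   8  88  87  88  87  89   9  69  71  20  16   5
282  18  11  28  21 101  23  86  88  90  86  87  21 101  14  17  21  16
288  12  24  19  16   3  21  87  86  89  87  65  12  97  21  22  20  14
294   9  25  18  23   8  24 210  43 103  64  59  15  16  14  20  17  19
300  17  16  13  21  16  17 199 100 107 105 153  10  17  11  13  14  13
306  12  15  19  17  14  24 195 114 106 100  83  26  18   6  21  17  17
312  18  14   6  20  17  25 191  97 109 102 105  19  20  14  11  15  12
318  19   9  10   8  23  16 193 112  44  45  48  22  17   9  17  18  13
324  16  15  17  17  19  22 195 201  51  49  43  24  13   9  16  22  13
330  21  20  13  16  21 187 201 195 175 191 185 178   0  12  19  16  20
336  13  19  11  13  14
[... 284 characters left out ...]
  19  11  20  19  19  19  17  16  16  10  14  19  18
366  15  15  20  16  16  17  13  18  17  16  21  10  12  16  16  13  17
372   4  17  19  14  22  20  13  23  17  20  19  14   1  11  14  15  10
378  10  12   9  16  19  19  20  14  15  12  20  16  21  17  18  10   4
384  13  11   5  15  15  20  20  16   8  14  18  18  14  15  15  18  11
390  12  14   9  19  22  15  22  15  15  11  17  12  16  17  12   8  16
396  11  14   2  13  12  15   9  23  16  15  14  15  14  20  19  19   7
402  10  16  14   8  15  17  14  21  15  10  22  19  19  19   9  11  20
408  20  17  13  19  16  16  17   9  17  20  17   9  14  20  16  15  12
414  16  15   9  17   7  19  14  18  13  17   7  16   6  11  25  11  11
```

Held: −1.7 N matches 180 g. Carrying it above the rubber.

Emit:
{"op": "jog_arm", "data": {"motion": [[[-4,35,0,0,0],[-8,75,0,0,0],[-13,120,0,0,0],[-18,165,0,0,0],[-23,210,0,0,0],[-26,245,0,0,0],[-28.5,267,0,0,0],[-28.5,267,0,0,0]]]}}

```text
clock: 18.05
eef_pos: [529.6, -90.8, 151.6]
tcp_rot: [0.07, 0.998, 0.001, -0.001]
ft_force: [0.1, -0.6, -1.9]
width: 13.5
finger_force: 58.7
```

Emit:
{"op": "jog_arm", "data": {"motion": [[[0,0,10,0,0],[0,0,30,0,0],[0,0,40,0,0],[0,0,40,0,0],[0,0,40,0,0]]]}}

```text
clock: 18.55
eef_pos: [529.1, -95.1, 112.6]
tcp_rot: [0.073, 0.997, -0.0, -0.0]
ft_force: [-0.8, 0.7, -1.1]
width: 13.6
finger_force: 58.7
```

```bash
python3 - <<'E'
from wt import *
o=get_obs(); print(o['eef_pos'],o['ft_force'],o['clock'])
im=snap('wrist','w16'); snap('side','side16');snap('scene','scene16')
m=load('w16');T=np.array(m['T']);p=o['eef_pos']
def px(P): c=(np.array(P)-T[:3,3])@T[:3,:3]; return round(m['fx']*c[0]/c[2]+m['cx'],1),round(m['fy']*c[1]/c[2]+m['cy'],1)
X=R.from_quat(o['tcp_rot']).as_matrix()
for a,b in((16,0),(-16,0),(0,16),(0,-16)): print('foot',a,b,px(p+X@np.array([a,b,30.])),'top',px(p+X@np.array([a,b,2.])))
g=im.max(2)
for y in range(170,290,4): print(y,' '.join('%3d'%g[y,x] for x in range(228,328,4)))
E
```

```text
[529.075347   -95.09071665 112.56576129] [-0.8244398   0.74770109 -1.1005827 ] 18.55
foot 16 0 (np.float64(275.8), np.float64(214.8)) top (np.float64(275.7), np.float64(230.3))
foot -16 0 (np.float64(275.8), np.float64(264.9)) top (np.float64(275.7), np.float64(288.0))
foot 0 16 (np.float64(302.5), np.float64(240.4)) top (np.float64(306.9), np.float64(259.9))
foot 0 -16 (np.float64(249.2), np.float64(240.4)) top (np.float64(244.5), np.float64(259.9))
170 164 162 160 160 160 161 163 162 161 160 161 161 162 163 162 163 161 158 160 158 158 161 156 158 159
174 160 163 163 160 163 162 163 165 159 164 162 167 167 163 164 165 144 123 126 109 109 112  83 136 155
178 161 178 179 187 191 192 203 201 200 203 202 201 199 203 202 204 209 208 209 212 210 215 214 218 158
182 162 191 190 193 193 200 204 208 207 211 212 178 175 150 147 127 118 117  84  72 194 197 193 199 160
186  89 184 181 181 184  32  33  36  41  37  44  40  40  39  40  41  39  37  40  28 203 202 204 206 158
190  95 189 186 188 201  34  43  40  35  40  40  34  41  41  40  44  33  39  40  33 200 199 203 205 157
194  93 197 189 187 1
[... 1774 characters left out ...]
  84  87  16  78  81  82 105  93  82  76  13  52  85  97  39  28  25   4 155
266  92  26  31  29  21  82  79  92  16  82 112 109 109 109 113  90  14  12  88  81  96  26  41  38 158
270  91  26  32  29  83  87  85  59   8 114 106 110 111 111 113 109  13  18  84  83  93  31  24  48 161
274  87  22  24  18  82  84  82  29  10 107 109 105 106 113 108 108  20  14  85  84  86  18  21  27   9
278  24  23  21  26  92  83  78  16  11 110 107 108 108 108 106 110  26  20  81  77  86  25  23  27  26
282  22  21  26  21  22  20 121  21  10 107 109 107 107 110 110 108  20  27 124  26  21  30  21  23  26
286  21  33  28  31  23  24  15  36  16 128 108 106 106 107 107 112  12  28 132  22  19  25  25  33  23
```

```bash
python3 - <<'E'
from h import *
m=load('w16'); g=m['im'].max(2).astype(float)
# subpixel edges: threshold crossing 110
def cross(v): 
    i=np.where((v[:-1]-110)*(v[1:]-110)<0)[0]; return i+(110-v[i])/(v[i+1]-v[i])
rows=range(188,206,2); L=[(235+cross(g[r,235:262])[-1],r) for r in rows]; Rr=[(295+cross(g[r,295:320])[0],r) for r in rows]
N=[(c,176+cross(g[176:196,c])[-1]) for c in range(252,302,4)]
L,Rr,N=[onz(m,np.array(t),32)[:,:2] for t in(L,Rr,N)]
y=lambda P:np.polyfit(P[:,0],P[:,1],1)
print('L',L.mean(0),y(L),'R',Rr.mean(0),y(Rr),'N',N.mean(0),np.polyfit(N[:,1],N[:,0],1))
for yaw in(-.11,-.125):
    ex=np.array([np.cos(yaw),np.sin(yaw)]); ey=np.array([-ex[1],ex[0]])
    cy=(L.mean(0)@ey+Rr.mean(0)@ey)/2; cx=N.mean(0)@ex+25
    print(yaw,'width',(Rr.mean(0)-L.mean(0))@ey,'centre',ex*cx+ey*cy)
E
```

```text
L [ 509.86826556 -114.93011988] [-6.36837576e-02 -8.24597928e+01] R [516.32935542 -71.05595773] [ -0.11109116 -13.6963285 ] N [503.14783332 -91.27120535] [1.11881725e-01 5.13359413e+02]
-0.11 width 44.31827847684036 centre [527.9287802  -94.63094704]
-0.125 width 44.33737599119663 centre [527.89445668 -94.85218775]
```

Emit:
{"op": "jog_arm", "data": {"motion": [[[2,0,15,0,0],[2,0,30,0,0],[2,0,40,0,0],[2,0,45,0,0],[2,0,47,0,0],[2,0,48,0,0],[2,0,48,0,0],[2,0,48,0,0]]]}}

```text
clock: 19.5
eef_pos: [527.6, -94.2, 65.2]
tcp_rot: [0.073, 0.997, 0.0, 0.0]
ft_force: [-0.4, -0.1, -1.6]
width: 13.2
finger_force: 58.7
```

Emit:
{"op": "jog_arm", "data": {"motion": [[[0,0,0.5,0,0],[0,0,1,0,0],[0,0,1,0,0],[0,0,1,0,0]]]}}

```text
clock: 19.9
eef_pos: [527.4, -94.2, 63.8]
tcp_rot: [0.073, 0.997, 0.0, -0.0]
ft_force: [-0.6, -0.3, -2.1]
width: 13.2
finger_force: 58.7
```

Emit:
{"op": "jog_arm", "data": {"motion": [[[0,0,0.5,0,0],[0,0,1,0,0],[0,0,1,0,0],[0,0,1,0,0]]]}}

```text
clock: 20.3
eef_pos: [527.3, -94.2, 62.8]
tcp_rot: [0.073, 0.997, 0.0, -0.0]
ft_force: [-0.3, 0.2, -1.9]
width: 13.2
finger_force: 58.7
```

Emit:
{"op": "jog_arm", "data": {"motion": [[[0,0,0.5,0,0],[0,0,0.5,0,0],[0,0,0.5,0,0]]]}}

```text
clock: 20.6
eef_pos: [527.4, -94.2, 62.5]
tcp_rot: [0.073, 0.997, 0.0, 0.0]
ft_force: [-2.1, 0.6, 3.4]
width: 13.6
finger_force: 59.5
```

Contact made (about 5 N). Releasing and rising.

Emit:
{"op": "jog_arm", "data": {"motion": [[[0,0,0,0,0.3],[0,0,0,0,0.6],[0,0,0,0,0.6],[0,0,0,0,0.6],[0,0,-15,0,0.6],[0,0,-40,0,0.6],[0,0,-80,0,0.6],[0,0,-120,0,0.6]]]}}

```text
clock: 21.4
eef_pos: [526.9, -94.1, 183.3]
tcp_rot: [0.073, 0.997, 0.0, -0.001]
ft_force: [0.8, 0.4, 0.3]
width: 50.9
finger_force: 0.0
```

Emit:
{"op": "jog_arm", "data": {"motion": [[[0,0,-10,0,0.6],[0,0,-10,0,0.6],[0,0,-10,0,0.6],[0,0,-10,0,0.6]]]}}

```text
clock: 21.8
eef_pos: [526.6, -94.1, 190.8]
tcp_rot: [0.073, 0.997, 0.0, -0.001]
ft_force: [-0.4, 0.2, -0.3]
width: 51.3
finger_force: 0.0
```

```bash
python3 - <<'E'
from h import *
o=get_obs(); print(o['eef_pos'],o['ft_force'],o['width'],o['clock'])
im=snap('wrist','w17'); m=load('w17');T=np.array(m['T'])
def px(P): c=(np.array(P)-T[:3,3])@T[:3,:3]; return round(float(m['fx']*c[0]/c[2]+m['cx']),1),round(float(m['fy']*c[1]/c[2]+m['cy']),1)
ex=np.array([.994,-.11,0]);ey=np.array([.11,.994,0]);c0=np.array([528,-94.7,32])
print('rubber corners',[px(c0+25*a*ex+22*b*ey) for a in(1,-1) for b in(1,-1)],'foot',px(c0),'top',px(c0+[0,0,46]))
print('body edges',[ (px(c0+[a,b,28]),px(c0+[a,b,0])) for a,b in((16,0),(-16,0),(0,16),(0,-16))])
g=im.max(2); u,v=px(c0+[0,0,15]); u,v=int(u),int(v)
for y in range(v-32,v+36,3): print(y,' '.join('%3d'%g[y,x] for x in range(u-36,u+38,3)))
print(list(range(u-36,u+38,3)))
E
```

```text
[526.56698822 -94.1031904  190.790473  ] [-0.40862491  0.15108578 -0.32953361] 51.310214642680364 21.8
rubber corners [(298.1, 219.6), (255.3, 221.0), (297.2, 171.0), (252.6, 172.5)] foot (275.8, 196.5) top (275.7, 208.1)
body edges [((278.2, 219.6), (278.1, 211.7)), ((273.1, 186.1), (273.5, 181.0)), ((293.0, 200.7), (291.5, 194.3)), ((258.5, 205.6), (260.1, 198.8))]
167 148 131  99 129 115 112 104 102 126 130 146 148 139 175 178 178 173 181 184 183 191 190 205 201 143
170 146 182 180 179 180 183 180 187 186 189 191 192 190 191 192 196 200 201 201 202 192 189 187 190 143
173 144 171 169 169 168  74  72  73  43  47  22  25  11  15  13  24  23  21  28  21 181 180 180 183 141
176 145 174 176 177 184  35  37  33  35  37  33  37  37  33  34  31  37  38  35  31 191 186 188 190 142
179 145 176 174 175 186  34  35  37  32  33  31  37  34  35  40  38  31  39  35  29 195 188 183 188 139
182 144 168 169 169 177  37  35  34  34  28  30  63  79  76  75  30  33  35  36  31 190 183 179 185 146
185 145 165 169 171 170  33  41  35  31  38  72  78  75  74  82  86  81  33  35  29 187 183 180 184 145
18
[... 1087 characters left out ...]
89 111 104  82  35  22  22  22  14 174 171 172 174 140
221  83  83 101 101 100 102  16  10  21  14  15  26  27  28  50  48  75  70  94 161 177 170 169 175 139
224  80  85 101 101 102  98  97  96  95  91  94  96  87  88  86  88  87  88  83 147 142 140 140 140 139
227  79  84  81  85  85  84  84  81  84  82  83  85  87  86  87  84  84  84  76 144 142 143 143 143 139
230  83  85  85  81  80  83  88  83  84  87  83  80  85  84  86  80  82  84  72 147 144 140 144 140 142
233  80  85  82  80  81  88  82  83  86  84  76 129 136  87  84  84  85  84  77 143 142 143 143 141 142
[239, 242, 245, 248, 251, 254, 257, 260, 263, 266, 269, 272, 275, 278, 281, 284, 287, 290, 293, 296, 299, 302, 305, 308, 311]
```

The weight stands upright and centred: its edges fall within 1–2 px of where a centred weight would appear. The hand is clear, so I'm handing in.

```bash
python3 -c "from plant import *; print(sign_off())"
```

```text
the job is handed in; nothing more can be done
None
```

The job is handed in (21.8 s on the clock); no verdict came back, but by the last camera checks the holder lies rubber up on the bed, the lifter lies flat on the bench at its old spot, and the middle weight stands within about 2 mm of the rubber's centre.

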